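# Check a photometer: shut the sample cover and hold the orange filter in its beam slot

## Task

First swing the photometer's sample cover fully shut, so that its tab is down behind the front rim. Then pull the orange filter out of its stand, pass it upright through the narrow slot in the shut cover until the white line across its blade is level with the top of the cover, and finish holding it still there in the gripper: do not let go of it, and do not wedge it hard against the slot. Leave the blue filter in the stand and do not shift the flask, the vial or the cuvette box.

Things in the scene. Friction and masses are not known exactly. Their poses are not given: they have to be found in the camera images.
- photometer: Cream photometer, fixed to the bench. Origin on the bench under the slot of the shut cover; x to the back (hinge side), y to its left, z up. Housing x -95 to +105 mm, y -260 to +65 mm; top at z 100 mm (105 mm on the display side, y below -65 mm). Sample well under the cover: x -55 to +65 mm, y -45 to +45 mm, floor at z 20 mm.
- cover (a joint): Hinge of the grey cover, rad. 0 = fully shut (hard stop), grows as the front edge rises, limit 1.5. Starts open and stays where left (friction 0.28 N m, cover 200 g). Plate 134 mm from hinge to free edge, 104 mm wide, 10 mm thick. A steel tab 70 x 12 mm hangs under it 114 mm from the hinge and drops just behind the well's front rim. Shut, the cover's top is 110 mm above the bench.
- cover_hinge (a point): Point on the hinge axis at mid width, in the plane of the cover's underside; 65 mm behind the photometer's origin, 100 mm above the bench. Axes turn with the cover: y along the hinge axis, -x along the cover to its free edge, z out of its upper face.
- cover_edge (a point): Middle of the free edge of the cover on its upper face, 134 mm from the hinge. Axes as for the hinge point.
- slot (a point): Centre of the slot's mouth in the cover's upper face, 65 mm from the hinge; axes turn with the cover (z out of the upper face). The slot goes right through the 10 mm plate: 46 mm along y, 8 mm along x, plain square edges, a white mark at each end. With the cover shut it is straight above the photometer's origin.
- beam (a point): Centre of the light beam inside the well, fixed in the photometer: straight below the slot, 30 mm under the top of the shut cover (80 mm above the bench). Axes as the photometer's.
- orange_filter: Orange filter, loose, about 70 g. Black blade 44 mm (y) x 6 mm (x), z 0 to 100 mm, foot rounded, narrowing to 32 mm over the last 12 mm; orange handle 36 (y) x 14 (x) mm, z 100 to 140 mm. Origin mid foot, z up to the handle. White line round the blade at z 55 mm. Stands upright in a pocket of the stand, foot 10 mm above the bench; may lean a degree or two.
- orange_filter_window (a point): Centre of the orange glass window, 25 mm above the foot of the blade and 30 mm below the white line.
- blue_filter: Blue filter, same shape and sizes, blue window and handle; stands in the other pocket.
- stand: White filter stand, fixed to the bench, 60 mm (x) x 160 mm (y) x 50 mm high; origin in the middle of its underside. Two pockets 40 mm deep, 9 x 47 mm, long side along y, at y +38 and -38 mm. Which filter is in which varies.
- flask: White plastic bottle, 64 mm wide, 150 mm high; origin at the middle of its underside.
- vial: Small amber vial with a black cap, 30 mm wide, 60 mm high; origin at the middle of its underside.
- cuvette_box: Clear box with green lid, 62 x 92 x 38 mm high; origin at the middle of its underside.
There are look-alikes about, which are no part of the job. What is shaped like the orange_filter but green is not meant.

How it is judged:
By the outcome, as a careful person would: the job done as asked, in the order asked, and still so for the second after the job is handed in, while the arm keeps its last pose, push and grip.
It also fails if it takes over 72 s, if anything falls off the work surface, if the arm or the gripper's body presses on something with over 40 N, if the wrist force passes 120 N, or if a joint passes its speed limit or range.

## Robot

A 7-joint arm with a two-finger parallel gripper is mounted at the origin on the work surface. World frame = base frame: x ahead of the robot, y to its left, z up, the work surface at z = 0. Lengths are in m, angles in rad, forces in N, time in s.
With the tool pointing down it reaches from about 0.425 to 1.025 m from the base axis. Payload 3.6 kg.
Tool frame: the origin (TCP) lies at the very end of the fingers, on their centre line; the grasp point (between the pads) lies behind it (env.grasp_offset is the z of the grasp point in the tool frame, in m); z points along the fingers, y is the line along which they close (so a half turn about z gives the same grasp; the last joint's range is limited). The gripper opens to 85 mm and grips with 20 to 120 N. Pads are 22 mm wide; open, the fingers measure 114 mm over their backs; the gripper's body (76 mm by 85 mm) begins 54 mm behind the grasp point. The pads swing forward as they close: fully open they stand 13 mm farther back than shut.
Start: joints at [-1.353, 0.591, 0.048, 1.609, -0.033, 0.943, -0.034], TCP at [0.222, 0.69, 0.231] pointing down, gripper open.
Joint ranges: [-2.69, 2.69], [-0.47, 2.24], [-1.27, 1.36], [0.19, 2.51], [-1.53, 4.68], [0.08, 2.07], [-3.09, 3.09]. Speed limits (rad/s): [2.57, 2.57, 3.14, 3.14, 3.14, 3.14, 3.14].

## Interface

Orientations are given as a unit quaternion [x, y, z, w].
In Python, from rig import env gives the robot as it stands.
- The arm moves only by the tool step_arm, never from a script. Its argument "commands" is a list of rows, each an object of numbers: "dx", "dy", "dz": the shift along the tool's x, y, z in mm; "roll": the turn about the tool's z in rad. A call has 1 to 20 rows; each row is the pose to reach, as a shift and turn from the pose commanded when the call began, along the tool's axes at that moment; what a row does not reach only later rows make up. A row lasts 1/12 s, in which the tool goes at most 41.7 mm and 7.16 degrees, less where a joint would pass 70% of its speed; a pose out of reach is approached as far as the arm can. A call with a gripper value outside its range is refused whole. "jaw" is the opening, from 0 (shut) to 1 (fully open), set as the call begins (left out, the last holds). The fingers move at their own pace and stop on an object; "grip_force" is the grip in N (left out, the last holds). Time passes only in rows, so rows that repeat a pose let the fingers close. It gives the time, the measured TCP pose, the force, the opening and the grip force at its end, in the units of the state.
- env.read_state(): the state, without advancing time (a new reading comes with each control period).
- env.grab_frame(name): name is "scene" or "side" or "wrist"; returns a dict with "img" (420x560x3 uint8, red, green, blue), "camera_matrix" (3x3 intrinsics, pixels), "view" (4x4, takes a point from world to camera coordinates). Camera axes: x right, y down, z forward; pixel columns grow to the right and rows downward; lengths in m; the calibration is good to about 2 mm. A picture is of the moment at which its call begins. There is no depth.
- env.close_job(): hands the job in; it is judged then, once.
Trained networks look in the newest picture that a camera, given by its name, has taken for a name from the list of things; names that differ only in an ending like _2 or _b are one class to them, and where a whole thing is asked for, a point or a joint stands for the part that bears it (a point fixed in the world has none). Each returns a list of dicts, best first, with "p" (0 to 1); they miss things now and then, are a little off and sometimes report something else, mostly with a low value. They report only what shows in the picture. A call takes as long as a camera call. They do not tell look-alikes from the thing itself.
- env.silhouettes(target, camera): "mask" (420x560 bool, what is visible of it) and "rect" ([centre column, centre row, width, height] as shares, 0 to 1, of the picture: columns of its width, rows of its height, round what is visible of it).
- env.spot_point(target, camera): "position" ([column, row] as shares, 0 to 1, of the picture: columns of its width, rows of its height: a listed point, or the origin of a listed thing).
The state is a dict: "t": time; "q": joint angles; "dq": joint speeds; "effort": joint torques, N m; "eef_pos": TCP position; "tcp_rot": TCP orientation; "force": force on the tool from outside, world axes, zero at the start; "moment": the same for the moment, N m; "gripper_width": opening from 0.0 (shut) to 1.0 (fully open); "gripper_force": force on a finger pad.
Only numpy, scipy, OpenCV 4.12 (cv2) and the standard library are available. Lean on these libraries where they do the work, as an engineer would, in place of code of your own. Each camera call takes 0.05 s, during which the arm holds its last target. There are 200 camera calls.

## Working session

There is one attempt and no reset: what is moved stays moved. The work goes in short steps, Python scripts to look and compute and a tool call to move; the robot and the scene stay as the last step left them, time stands still between calls to the robot, and variables do not carry over. Pictures are saved under pics/ and viewed, at most 10 in all, crops included, and the job is handed in when it is done.

Besides the shell and the picture viewer there is one more tool, called after "Call:" by a JSON object that holds its "api" and its "payload", one argument or row to a line. step_arm: Moves the arm, as the interface text tells. Its arguments: {"type":"object","properties":{"commands":{"type":"array"},"jaw":{"type":"number"},"grip_force":{"type":"number"}},"required":["commands"]}

```bash
mkdir -p pics; ls; python3 - <<'E'
from rig import env
import cv2,numpy as np
s=env.read_state();print(s['t'],s['eef_pos'],s['tcp_rot'],env.grasp_offset,s['force'])
ims=[]
for c in ["scene","side","wrist"]:
    f=env.grab_frame(c);cv2.imwrite(f'pics/{c}0.png',f['img'][:,:,::-1]);ims.append(f['img'])
    print(c,f['camera_matrix'].tolist(),np.round(f['view'],4).tolist())
    for t in ["cover_hinge","cover_edge","slot","beam","orange_filter","orange_filter_window","blue_filter","stand","photometer","flask","vial","cuvette_box"]:
        r=env.spot_point(t,c)
        print(t,[(round(d['p'],2),round(d['position'][0]*560,1),round(d['position'][1]*420,1)) for d in r[:3]])
E
```

```text
pics
0.0 [0.2214441  0.68947375 0.23013252] [ 1.54713063e-01  9.87958806e-01 -1.12044149e-03 -1.03294156e-04] -0.0187 [-0.27184723  0.53954059 -0.6129204 ]
scene [[448.3114176441751, 0.0, 272.6573381395598], [0.0, 448.3114176441751, 216.73325200280257], [0.0, 0.0, 1.0]] [[-0.6583, 0.7525, -0.0186, 0.3202], [0.4758, 0.3969, -0.7849, -0.2389], [-0.5833, -0.5256, -0.6193, 1.308], [0.0, 0.0, 0.0, 1.0]]
cover_hinge [(0.63, 149.2, 175.9), (0.44, 194.6, 283.6), (0.37, 183.2, 199.5)]
cover_edge [(0.59, 176.6, 120.0)]
slot [(0.97, 158.9, 145.5)]
beam [(0.58, 178.9, 169.2)]
orange_filter [(0.95, 320.7, 258.8), (0.78, 305.5, 226.0), (0.7, 274.3, 282.7)]
orange_filter_window [(0.9, 280.2, 278.7), (0.8, 282.6, 231.5), (0.78, 303.0, 216.2)]
blue_filter [(0.9, 350.6, 279.7)]
stand []
photometer [(0.83, 183.9, 197.5)]
flask [(0.61, 420.9, 319.3), (0.3, 175.9, 118.6)]
vial [(0.86, 197.4, 284.0)]
cuvette_box [(0.91, 280.8, 193.2), (0.19, 185.9, 198.5)]
side [[449.6417417154763, 0.0, 284.22806128377584], [0.0, 449.6417417154763, 215.78527379917762], [0.0, 0.0, 1.0]] [[-0.9993, -0.0382, -0.0048, 0.5617]
[... 365 characters left out ...]
0.97, 285.8, 229.9), (0.95, 327.1, 235.3), (0.67, 290.6, 265.1)]
blue_filter [(0.58, 284.6, 301.4)]
stand [(0.73, 288.6, 288.9)]
photometer [(0.73, 275.6, 162.1)]
flask [(0.69, 284.8, 88.8), (0.64, 281.3, 380.0)]
vial [(0.67, 206.8, 221.5)]
cuvette_box [(0.63, 349.3, 201.9), (0.42, 202.4, 222.8)]
wrist [[354.64728204375734, 0.0, 282.97073730613295], [0.0, 354.64728204375734, 211.02792501163498], [0.0, 0.0, 1.0]] [[0.3058, 0.9521, 0.0009, -0.7246], [0.908, -0.2919, 0.3005, -0.0387], [0.2864, -0.0911, -0.9538, 0.3784], [0.0, 0.0, 0.0, 1.0]]
cover_hinge []
cover_edge []
slot []
beam []
orange_filter []
orange_filter_window []
blue_filter []
stand []
photometer []
flask []
vial []
cuvette_box []
```

View pics/scene0.png

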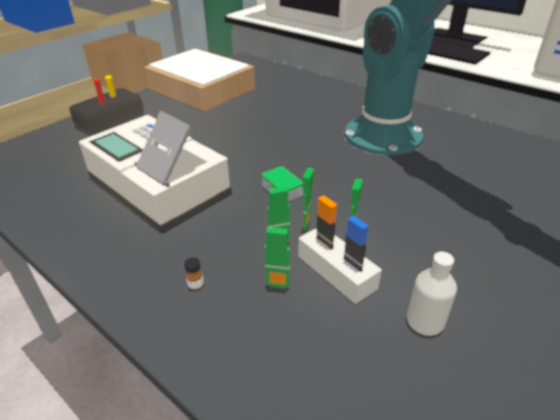

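View pics/side0.png

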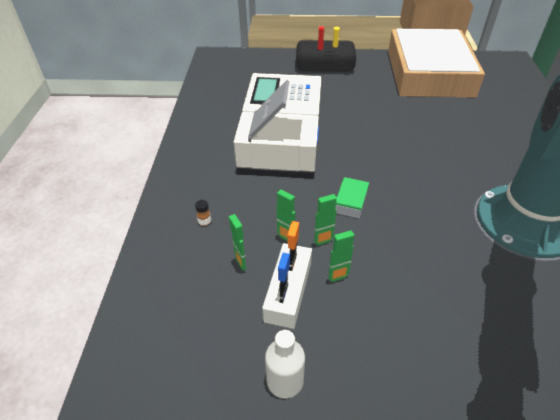

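The scene shows the open cover at about (160,145), with the hinge away from the robot, and the orange filter at (326,222) in the far pocket. The blue filter is at (355,243), and four green look-alikes stand around the stand. The side picture agrees: orange at (293,240), blue at (284,268), cover at (270,108).

```bash
cat > h.py <<'E'
from rig import env
import cv2,numpy as np
from scipy.optimize import least_squares
from scipy.spatial.transform import Rotation as R
def proj(f,P):
    c=np.atleast_2d(P)@f['view'][:3,:3].T+f['view'][:3,3]; u=c@f['camera_matrix'].T
    return u[:,:2]/u[:,2:]
def grab(*names): return {c:{k:np.array(v) for k,v in env.grab_frame(c).items()} for c in names}
def tri(obs):  # [(frame,(u,v))]
    A=[]
    for f,(u,v) in obs:
        M=f['camera_matrix']@f['view'][:3]; A+= [u*M[2]-M[0],v*M[2]-M[1]]
    X=np.linalg.svd(np.array(A))[2][-1]; return X[:3]/X[3]
def atz(f,uv,z):
    d=np.linalg.inv(f['camera_matrix'])@[*uv,1]; Rm=f['view'][:3,:3]; o=-Rm.T@f['view'][:3,3]; d=Rm.T@d
    return o+d*(z-o[2])/d[2]
def pt(t,c,i=0):
    r=env.spot_point(t,c); return np.array(r[i]['position'])*[560,420] if len(r)>i else None
def phot(x,y,yaw,P):  # photometer -> world
    c,s=np.cos(yaw),np.sin(yaw); P=np.atleast_2d(P); return np.c_[x+c*P[:,0]-s*P[:,1],y+s*P[:,0]+c*P[:,1],P[:,2]]
def cov(th,P): # cover coords (mm, from hinge pt) -> photometer, m
    P=np.atleast_2d(P)/1000; c,s=np.cos(th),np.sin(th)
    return np.c_[.065+c*P[:,0]+s*P[:,2],P[:,1],.1-s*P[:,0]+c*P[:,2]]
E
python3 - <<'E'
from h import *
F=grab("scene","side")
obs={'cover_hinge':[(149.2,175.9),(253.8,130.9)],'cover_edge':[(176.6,120),(287.2,89.4)],'slot':[(158.9,145.5),(267.8,108)],'beam':[(178.9,169.2),(276.4,132.4)],
'photometer':[(183.9,197.5),(275.6,162.1)],'vial':[(197.4,284),(206.8,221.5)],'box':[(280.8,193.2),(349.3,201.9)],'flask':[(420.9,319.3),(281.3,380)]}
for k,v in obs.items(): print(k,tri([(F['scene'],v[0]),(F['side'],v[1])]).round(4))
loc={'cover_hinge':[0,0,0],'cover_edge':[-134,0,10],'slot':[-65,0,10]}
def res(p):
    e=[]
    for k,v in obs.items():
        if k in loc: P=cov(p[3],loc[k])
        elif k=='beam':P=[[0,0,.08]]
        elif k=='photometer':P=[[0,0,0]]
        else: continue
        for c,uv in zip(("scene","side"),v): e+=list(proj(F[c],phot(*p[:3],P))[0]-uv)
    return np.array(e)
s=least_squares(res,[.6,-.2,0,1.],loss='soft_l1');print('phot',s.x.round(4),res(s.x).round(1))
for n,lo,hi in(("orange",(5,200,120),(18,255,255)),("blue",(105,150,80),(125,255,255))):
  ob=[]
  for c,box in(("scene",(300,180,380,270)),("side",(260,215,310,290))):
    m=cv2.inRange(cv2.cvtColor(F[c]['img'],cv2.COLOR_RGB2HSV),lo,hi);k=np.zeros_like(m);k[box[1]:box[3],box[0]:box[2]]=1;m*=k
    n_,l,st,ce=cv2.connectedComponentsWithStats(m);i=1+st[1:,4].argmax();ob.append((F[c],ce[i]+.0));print(n,c,st[i],ce[i].round(1))
  print(tri(ob).round(4))
a=F['scene']['img'][90:220,60:250];b=F['side']['img'][60:180,220:340]
cv2.imwrite('pics/c1.png',np.hstack([cv2.resize(a,None,fx=2.6,fy=2.6)[:330],cv2.resize(b,None,fx=2.5,fy=2.75)])[:,:,::-1])
E
```

```text
cover_hinge [ 0.6476 -0.2154  0.0878]
cover_edge [ 0.562  -0.2056  0.2022]
slot [ 0.6098 -0.215   0.1515]
beam [ 0.5885 -0.1889  0.0947]
photometer [ 0.5913 -0.1807  0.0146]
vial [ 0.7414  0.0295 -0.0027]
box [ 0.4066 -0.0456 -0.0038]
flask [0.5513 0.3991 0.0033]
phot [ 0.5832 -0.2043 -0.1111  0.8094] [ 1.1 -1.8 -0.5 -5.3 -0.3 -2.  -0.5  2.   2.1  0.8 -0.5  0.3 -1.9  1.5
  2.5  1.9 -1.9  1.5  3.7 -3.2]
orange scene [319 196  17  27 312] [326.5 209.7]
orange side [288 227  10  22  59] [292.3 238.8]
[0.5391 0.1818 0.1275]
blue scene [349 217  19  27 378] [357.2 229.4]
blue side [279 253  12  29 240] [283.7 266.6]
[0.5527 0.2542 0.1316]
```

View pics/c1.png

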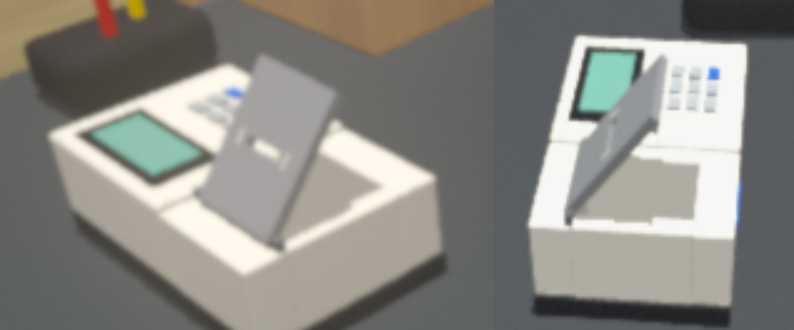

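The crop shows the cover about half open, hinged on the side away from the robot, with the housing corners clear. I'll refit the photometer pose with those corners.

```bash
python3 - <<'E'
from h import *
F=grab("scene","side")
C=[("side",(105,65,100),(234.4,142.2)),("side",(-95,65,100),(317.2,146.2)),("side",(105,65,0),(236.4,165.8)),("side",(-95,65,0),(314.4,170.5)),
("side",(105,-260,105),(253.2,73.5)),("side",(-95,-260,105),(320.8,76)),("scene",(105,65,100),(153.5,195.8)),("scene",(-95,65,100),(227.3,159.2)),("scene",(105,-260,105),(79.2,141.9))]
V=[("scene",(0,0,0),(149.2,175.9)),("side",(0,0,0),(253.8,130.9)),("scene",(-134,0,10),(176.6,120)),("side",(-134,0,10),(287.2,89.4)),("scene",(-65,0,10),(158.9,145.5)),("side",(-65,0,10),(267.8,108)),]
def res(p):
    return np.concatenate([proj(F[c],phot(*p[:3],np.array([P])/1000))[0]-uv for c,P,uv in C]+[proj(F[c],phot(*p[:3],cov(p[3],P)))[0]-uv for c,P,uv in V])
s=least_squares(res,[.585,-.205,-.1,.9],loss='soft_l1');print(s.x.round(4));print(res(s.x).reshape(-1,2).round(1).tolist())
p=s.x
print('edge',phot(*p[:3],cov(p[3],[[-134,0,10],[-134,52,10],[-134,-52,10],[0,0,10]])).round(3))
E
```

```text
[ 0.5817 -0.2029 -0.0572  0.8254]
[[-0.9, -0.7], [-1.2, -0.1], [0.4, 7.1], [-0.2, 7.0], [-0.6, -1.0], [0.6, -0.5], [-0.0, -1.6], [-0.1, -1.9], [-1.2, -1.8], [3.0, -1.2], [-0.2, -4.2], [-0.4, -2.5], [-0.5, 1.6], [3.1, 0.9], [-0.4, 0.7]]
edge [[ 0.563 -0.202  0.205]
 [ 0.566 -0.15   0.205]
 [ 0.56  -0.254  0.205]
 [ 0.654 -0.207  0.107]]
```

```bash
cat >> h.py <<'E'
def to(P,az=None):
    """dx dy dz (mm) roll to bring the TCP to world P, tool y at azimuth az (deg, mod 180)"""
    s=env.read_state(); T=R.from_quat(s['tcp_rot']); d=T.inv().apply(np.array(P)-s['eef_pos'])*1000
    y=T.apply([0,1,0]); a=np.degrees(np.arctan2(y[1],y[0])); r=0 if az is None else -np.radians((az-a+90)%180-90)
    z=T.apply([0,0,1])
    print('t%.2f'%s['t'],np.round(s['eef_pos'],4),'az %.2f'%a,'tilt',np.round(z[:2],4),'F',np.round(s['force'],1),'M',np.round(s['moment'],2),'w %.3f'%s['gripper_width'],'gf %.1f'%s['gripper_force'],'-> d',np.round(d,1),'roll %.3f'%r)
E
python3 - <<'E'
from h import *
to([.55,.10,.30],-10.6); to([.59,-.205,.26],-3.3)
f=grab('wrist')['wrist']; V=f['view']; print(-V[:3,:3].T@V[:3,3], V[2,:3])
E
```

```text
t2.15 [0.2217 0.6902 0.2313] az 72.19 tilt [ 0. -0.] F [ 0.1  0.1 -0.3] M [ 0.02 -0.01  0.01] w 1.002 gf 0.0 -> d [-493.1 -461.6  -68.7] roll 1.445
t2.15 [0.2217 0.6902 0.2313] az 72.19 tilt [ 0. -0.] F [ 0.1  0.1 -0.3] M [ 0.02 -0.01  0.01] w 1.002 gf 0.0 -> d [-624.4 -739.7  -28.6] roll 1.318
[0.1484208  0.71306176 0.37315751] [ 0.28638118 -0.09110908 -0.95377406]
```

Call:
{"api": "step_arm", "payload": {
  "commands": [
    {"dx":-493,"dy":-462,"dz":-69,"roll":1.445},
    {"dx":-493,"dy":-462,"dz":-69,"roll":1.445},
    {"dx":-493,"dy":-462,"dz":-69,"roll":1.445},
    {"dx":-493,"dy":-462,"dz":-69,"roll":1.445},
    {"dx":-493,"dy":-462,"dz":-69,"roll":1.445},
    {"dx":-493,"dy":-462,"dz":-69,"roll":1.445},
    {"dx":-493,"dy":-462,"dz":-69,"roll":1.445},
    {"dx":-493,"dy":-462,"dz":-69,"roll":1.445},
    {"dx":-493,"dy":-462,"dz":-69,"roll":1.445},
    {"dx":-493,"dy":-462,"dz":-69,"roll":1.445},
    {"dx":-493,"dy":-462,"dz":-69,"roll":1.445},
    {"dx":-493,"dy":-462,"dz":-69,"roll":1.445},
    {"dx":-493,"dy":-462,"dz":-69,"roll":1.445},
    {"dx":-493,"dy":-462,"dz":-69,"roll":1.445},
    {"dx":-493,"dy":-462,"dz":-69,"roll":1.445},
    {"dx":-493,"dy":-462,"dz":-69,"roll":1.445},
    {"dx":-493,"dy":-462,"dz":-69,"roll":1.445},
    {"dx":-493,"dy":-462,"dz":-69,"roll":1.445},
    {"dx":-493,"dy":-462,"dz":-69,"roll":1.445},
    {"dx":-493,"dy":-462,"dz":-69,"roll":1.445}
  ],
  "jaw": 0
}}

```text
t: 3.87
eef_pos: [0.549, 0.1015, 0.2999]
tcp_rot: [0.769, 0.64, -0.0, -0.001]
force: [0.4, 0.0, -0.2]
gripper_width: 0.001
gripper_force: 0.0
```

```bash
python3 - <<'E'
from h import *
F=grab('wrist','scene','side');f=F['wrist'];cv2.imwrite('pics/w1.png',f['img'][:,:,::-1])
np.savez('w1.npz',**f)
to([.59,-.205,.24],-3.3)
for t in["orange_filter","blue_filter","stand"]:
    for s in env.silhouettes(t,'wrist')[:3]: print(t,round(s['p'],2),(np.array(s['rect'])*[560,420,560,420]).round(0))
    p=pt(t,'wrist')
    if p is not None: print(p.round(1),atz(f,p,0 if t=='stand' else .01).round(4))
for n,lo,hi in(("orange",(5,200,120),(18,255,255)),("blue",(105,150,80),(125,255,255))):
    m=cv2.inRange(cv2.cvtColor(f['img'],cv2.COLOR_RGB2HSV),lo,hi)
    n_,l,st,ce=cv2.connectedComponentsWithStats(m)
    for i in range(1,n_):
        if st[i,4]>60:
            r=cv2.minAreaRect(np.argwhere(l==i)[:,::-1].astype(np.float32)); print(n,st[i],r)
E
```

```text
t4.02 [0.5489 0.1018 0.2999] az -10.39 tilt [-0.0011  0.0006] F [ 0.   0.7 -0.1] M [ 0.02 -0.02 -0.02] w -0.002 gf 0.0 -> d [-294.4   95.8   59.7] roll -0.124
orange_filter 0.91 [158. 120.  79.  34.]
orange_filter 0.9 [254. 105.  22.  55.]
orange_filter 0.87 [298. 203.  41.  55.]
[295.1 180. ] [0.5598 0.08   0.01  ]
blue_filter 0.84 [253.  25.  26.  50.]
[262.6  27.7] [0.554  0.2546 0.01  ]
stand 0.81 [262.  70.  61. 141.]
stand 0.67 [253. 104.  23.  50.]
stand 0.24 [251.  24.  22.  49.]
[265.5  67. ] [0.5489 0.2156 0.    ]
```

View pics/w1.png

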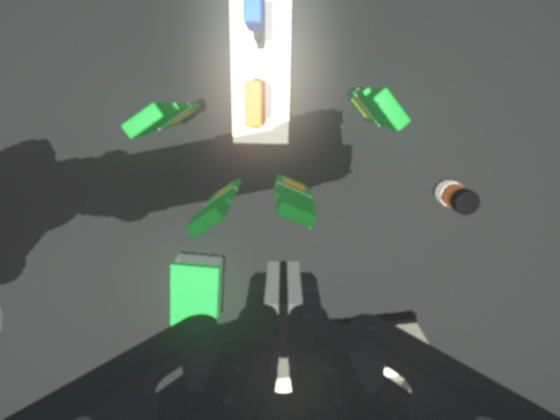

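The wrist picture shows orange at (255,104) and blue at (254,12) in the stand, whose edges run almost vertically. The green look-alikes are at least 80 px away from the orange handle, so the grasp has room. Next is the cover.

Call:
{"api": "step_arm", "payload": {
  "commands": [
    {"dx":-294,"dy":96,"dz":60,"roll":-0.124},
    {"dx":-294,"dy":96,"dz":60,"roll":-0.124},
    {"dx":-294,"dy":96,"dz":60,"roll":-0.124},
    {"dx":-294,"dy":96,"dz":60,"roll":-0.124},
    {"dx":-294,"dy":96,"dz":60,"roll":-0.124},
    {"dx":-294,"dy":96,"dz":60,"roll":-0.124},
    {"dx":-294,"dy":96,"dz":60,"roll":-0.124},
    {"dx":-294,"dy":96,"dz":60,"roll":-0.124},
    {"dx":-294,"dy":96,"dz":60,"roll":-0.124},
    {"dx":-294,"dy":96,"dz":60,"roll":-0.124},
    {"dx":-294,"dy":96,"dz":60,"roll":-0.124}
  ]
}}

```text
t: 5.23
eef_pos: [0.5902, -0.2059, 0.2401]
tcp_rot: [0.728, 0.685, 0.0, -0.001]
force: [-0.6, 0.5, -0.8]
gripper_width: -0.003
gripper_force: 0.0
```

```bash
python3 - <<'E'
from h import *
to([.59,-.205,.18]); to([.545,-.205,.115])
F=grab('scene','side')
a=F['scene']['img'][70:220,60:250];b=F['side']['img'][40:180,200:340]
cv2.imwrite('pics/c2.png',np.hstack([cv2.resize(a,(475,375)),cv2.resize(b,(320,375))])[:,:,::-1])
E
```

```text
t5.23 [ 0.5902 -0.2059  0.2401] az -3.45 tilt [-0.0005  0.0012] F [-0.6  0.5 -0.8] M [-0.   -0.02  0.03] w -0.003 gf 0.0 -> d [ 0.8 -0.2 60.1] roll 0.000
t5.23 [ 0.5902 -0.2059  0.2401] az -3.45 tilt [-0.0005  0.0012] F [-0.6  0.5 -0.8] M [-0.   -0.02  0.03] w -0.003 gf 0.0 -> d [ -2.  -45.1 125.1] roll 0.000
```

View pics/c2.png

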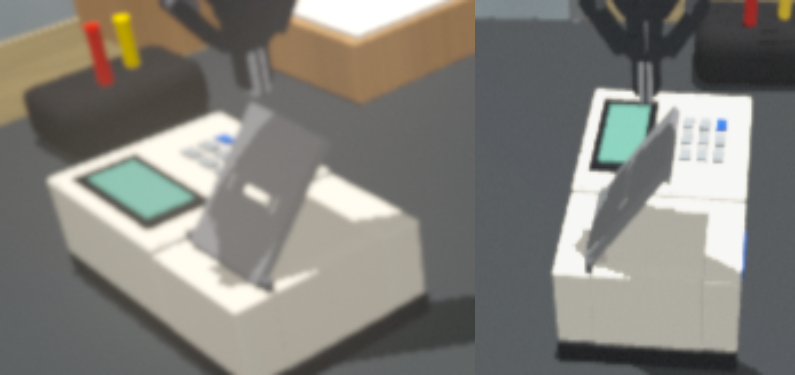

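The fingertip is just above and behind the cover's free edge, at (260,90) in the left panel, which is the right side for pushing the cover down.

Call:
{"api": "step_arm", "payload": {
  "commands": [
    {"dz":15},
    {"dz":30},
    {"dz":42},
    {"dz":50},
    {"dz":58,"dy":-4},
    {"dz":66,"dy":-8},
    {"dz":74,"dy":-12},
    {"dz":82,"dy":-17},
    {"dz":90,"dy":-22},
    {"dz":98,"dy":-27},
    {"dz":106,"dy":-32},
    {"dz":114,"dy":-37},
    {"dz":120,"dy":-41},
    {"dz":125,"dy":-45},
    {"dz":128,"dy":-45},
    {"dz":129,"dy":-45}
  ]
}}

```text
validation failed for argument at $.co...
```

```bash
python3 - <<'E'
from h import *
to([.545,-.205,.107])
E
```

```text
t5.33 [ 0.5906 -0.2046  0.2403] az -3.32 tilt [0.0001 0.0015] F [0.2 0.2 0. ] M [ 0.02  0.   -0.03] w -0.001 gf 0.0 -> d [ -3.2 -45.5 133.3] roll 0.000
```

All four keys are needed in every row.

Call:
{"api": "step_arm", "payload": {
  "commands": [
    {"dx":0,"dy":0,"dz":15,"roll":0},
    {"dx":0,"dy":0,"dz":30,"roll":0},
    {"dx":0,"dy":0,"dz":42,"roll":0},
    {"dx":0,"dy":0,"dz":50,"roll":0},
    {"dx":0,"dy":-4,"dz":58,"roll":0},
    {"dx":0,"dy":-8,"dz":66,"roll":0},
    {"dx":0,"dy":-12,"dz":74,"roll":0},
    {"dx":0,"dy":-17,"dz":82,"roll":0},
    {"dx":0,"dy":-22,"dz":90,"roll":0},
    {"dx":0,"dy":-27,"dz":98,"roll":0},
    {"dx":0,"dy":-32,"dz":106,"roll":0},
    {"dx":0,"dy":-37,"dz":114,"roll":0},
    {"dx":0,"dy":-41,"dz":120,"roll":0},
    {"dx":0,"dy":-45,"dz":125,"roll":0},
    {"dx":0,"dy":-45,"dz":128,"roll":0},
    {"dx":0,"dy":-45,"dz":129,"roll":0}
  ]
}}

```text
t: 6.67
eef_pos: [0.5434, -0.2041, 0.1104]
tcp_rot: [0.728, 0.685, -0.001, -0.001]
force: [-1.4, -0.0, 1.4]
gripper_width: -0.001
gripper_force: 0.8
```

```bash
python3 - <<'E'
from h import *
to([.545,-.205,.107])
E
```

```text
t6.67 [ 0.5434 -0.2041  0.1104] az -3.52 tilt [-0.0032  0.001 ] F [-1.4 -0.   1.4] M [-0.    0.18 -0.02] w -0.001 gf 0.8 -> d [-0.8  1.6  3.4] roll 0.000
```

Call:
{"api": "step_arm", "payload": {
  "commands": [
    {"dx":0,"dy":0,"dz":1,"roll":0},
    {"dx":0,"dy":0,"dz":2,"roll":0},
    {"dx":0,"dy":0,"dz":3,"roll":0},
    {"dx":0,"dy":0,"dz":3,"roll":0},
    {"dx":0,"dy":0,"dz":3,"roll":0}
  ]
}}

```text
t: 7.08
eef_pos: [0.5439, -0.2041, 0.11]
tcp_rot: [0.728, 0.685, 0.0, -0.001]
force: [-5.2, 3.4, 14.9]
gripper_width: -0.001
gripper_force: 7.4
```

Contact stopped hard at z = 110 mm, so the cover is shut. I'll back off and look at the slot with the wrist camera.

Call:
{"api": "step_arm", "payload": {
  "commands": [
    {"dx":0,"dy":0,"dz":-25,"roll":0},
    {"dx":0,"dy":0,"dz":-45,"roll":0},
    {"dx":-37,"dy":20,"dz":-45,"roll":0},
    {"dx":-74,"dy":40,"dz":-45,"roll":0},
    {"dx":-74,"dy":40,"dz":-45,"roll":0},
    {"dx":-74,"dy":40,"dz":-45,"roll":0},
    {"dx":-74,"dy":40,"dz":-45,"roll":0}
  ]
}}

```text
t: 7.67
eef_pos: [0.5801, -0.2802, 0.1529]
tcp_rot: [0.729, 0.685, -0.0, -0.001]
force: [-0.5, 0.5, -0.1]
gripper_width: 0.001
gripper_force: 0.0
```

```bash
python3 - <<'E'
from h import *
F=grab('wrist','scene','side');f=F['wrist'];np.savez('w2.npz',**f);cv2.imwrite('pics/w2.png',f['img'][:,:,::-1])
to([.5,.1,.25],-10.5)
p=pt('slot','wrist');print(p, atz(f,p,.11) if p is not None else '')
for c in('scene','side'):
  for t in('slot','cover_edge'):
    p=pt(t,c)
    if p is not None:print(c,t,p.round(1),atz(F[c],p,.11).round(4))
E
```

```text
t7.82 [ 0.5801 -0.2786  0.1528] az -3.40 tilt [-0.0013  0.0018] F [ 0.2 -0.2 -0.8] M [-0.01  0.02 -0.04] w 0.001 gf 0.0 -> d [ 373.3 -102.6  -96.5] roll 0.124
[282.52 104.58] [ 0.58448055 -0.20642176  0.11      ]
scene slot [176.4 158.5] [ 0.5787 -0.2048  0.11  ]
scene cover_edge [203.2 145.3] [ 0.4996 -0.2029  0.11  ]
side slot [291.  271.1] [0.54   0.2471 0.11  ]
side cover_edge [306.5 126.9] [ 0.514  -0.1959  0.11  ]
```

View pics/w2.png

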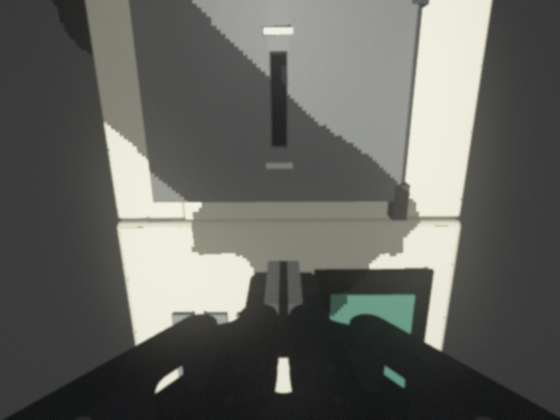

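The slot is a dark strip from about (279,52) to (279,147), with white end marks at (278,31) and (279,165). The cover lies flat on the housing. Next I'll measure the slot and compute the filter approach.

```bash
python3 - <<'E'
from h import *
f=dict(np.load('w2.npz'));g=cv2.cvtColor(f['img'],cv2.COLOR_RGB2GRAY).astype(float)
for r in(58,75,95,115,135,142):
    row=cv2.GaussianBlur(g,(1,5),0)[r,255:303];d=np.diff(row);l=d[:24].argmin();k=24+d[24:].argmax()
    def sub(i):
        a,b,c=np.abs(d[i-1:i+2]);return 255.5+i+(a-c)/(2*(a-2*b+c)+1e-9)
    L,Rr=sub(l),sub(k);P=[atz(f,(u,r),.11) for u in(L,Rr)];print(r,round(L,1),round(Rr,1),P[0].round(4),P[1].round(4))
col=g[25:175,273:285].mean(1);print([int(v) for v in col])
for r in (31,52,147,165): print(r,atz(f,(278.8,r),.11).round(4))
F=dict(np.load('w1.npz')); h=F['img'][70:140,240:272]
# orange handle top extents in w1
m=cv2.inRange(cv2.cvtColor(F['img'],cv2.COLOR_RGB2HSV),(5,120,120),(22,255,255));n,l,st,ce=cv2.connectedComponentsWithStats(m)
for i in range(1,n):
    if st[i,4]>60:print(st[i],ce[i].round(1))
for uv in((246,81),(265,82),(264,128),(246,126)): print(uv,atz(F,uv,.15).round(4))
E
```

```text
58 269.7 286.2 [ 0.5797 -0.1846  0.11  ] [ 0.5876 -0.1851  0.11  ]
75 270.3 286.6 [ 0.5794 -0.1923  0.11  ] [ 0.5873 -0.1928  0.11  ]
95 270.8 286.4 [ 0.5789 -0.2015  0.11  ] [ 0.5867 -0.202   0.11  ]
115 271.1 286.4 [ 0.5784 -0.2111  0.11  ] [ 0.5861 -0.2116  0.11  ]
135 271.3 285.9 [ 0.5778 -0.221   0.11  ] [ 0.5853 -0.2214  0.11  ]
142 271.5 286.3 [ 0.5777 -0.2245  0.11  ] [ 0.5853 -0.225   0.11  ]
[146, 155, 200, 229, 237, 238, 238, 236, 228, 204, 175, 166, 166, 167, 167, 167, 167, 167, 167, 167, 166, 167, 168, 167, 162, 146, 118, 91, 75, 65, 59, 55, 54, 54, 54, 53, 53, 54, 53, 53, 55, 56, 57, 56, 57, 56, 56, 55, 55, 54, 55, 54, 53, 54, 53, 53, 52, 50, 49, 48, 48, 46, 45, 45, 45, 45, 44, 44, 44, 44, 43, 43, 42, 42, 41, 41, 42, 41, 41, 40, 41, 40, 40, 39, 40, 39, 39, 38, 39, 38, 38, 38, 38, 37, 38, 37, 37, 36, 37, 37, 37, 36, 36, 36, 36, 35, 35, 35, 35, 35, 34, 34, 35, 34, 34, 34, 35, 35, 35, 37, 45, 56, 65, 72, 75, 77, 77, 78, 78, 77, 78, 77, 77, 77, 77, 78, 83, 95, 110, 117, 121, 120, 116, 102, 87, 79, 77, 77, 77, 77]
31 [ 0.5848 -0.1732  0.11  ]
52 [ 0.5842 -0.1822  0.11  ]
147 [ 0.5813 -0.2273  0.11  ]
165 [ 0.5807 -0.2366  0.11  ]
[284 179  21  11  66] [293.8 184.1]
[443 185  19  21 144] [449.8 192.5]
(246, 81) [0.537  0.1951 0.15  ]
(265, 82) [0.5514 0.1918 0.15  ]
(264, 128) [0.5437 0.1578 0.15  ]
(246, 126) [0.5298 0.162  0.15  ]
```

```bash
python3 - <<'E'
from h import *
to([.527,.102,.21],-11)
E
```

```text
t8.07 [ 0.5806 -0.2798  0.1533] az -3.44 tilt [-0.0001  0.0004] F [-0.5 -0.1 -0.3] M [0.   0.04 0.  ] w -0.001 gf 0.0 -> d [377.9 -76.4 -56.5] roll 0.132
```

Call:
{"api": "step_arm", "payload": {
  "commands": [
    {"dx":38,"dy":-8,"dz":-40,"roll":0.04},
    {"dx":378,"dy":-76,"dz":-57,"roll":0.132},
    {"dx":378,"dy":-76,"dz":-57,"roll":0.132},
    {"dx":378,"dy":-76,"dz":-57,"roll":0.132},
    {"dx":378,"dy":-76,"dz":-57,"roll":0.132},
    {"dx":378,"dy":-76,"dz":-57,"roll":0.132},
    {"dx":378,"dy":-76,"dz":-57,"roll":0.132},
    {"dx":378,"dy":-76,"dz":-57,"roll":0.132},
    {"dx":378,"dy":-76,"dz":-57,"roll":0.132},
    {"dx":378,"dy":-76,"dz":-57,"roll":0.132},
    {"dx":378,"dy":-76,"dz":-57,"roll":0.132},
    {"dx":378,"dy":-76,"dz":-57,"roll":0.132},
    {"dx":378,"dy":-76,"dz":-57,"roll":0.132}
  ],
  "jaw": 0.45
}}

```text
t: 9.15
eef_pos: [0.5278, 0.1004, 0.2105]
tcp_rot: [0.772, 0.635, -0.0, 0.0]
force: [-0.1, -0.6, -0.5]
gripper_width: 0.455
gripper_force: 0.0
```

```bash
python3 - <<'E'
from h import *
f=grab('wrist')['wrist'];np.savez('w3.npz',**f)
to([.541,.178,.19],-11)
im=f['img'][40:240,160:360]
cv2.imwrite('pics/w3.png',cv2.resize(im,(600,600),interpolation=cv2.INTER_CUBIC)[:,:,::-1])
E
```

```text
t9.20 [0.5279 0.0996 0.2104] az -11.19 tilt [ 0.0003 -0.0009] F [ 0.1 -0.5  0.3] M [-0.02  0.02 -0.01] w 0.449 gf 0.0 -> d [79.5 -2.3 20.4] roll -0.003
```

View pics/w3.png

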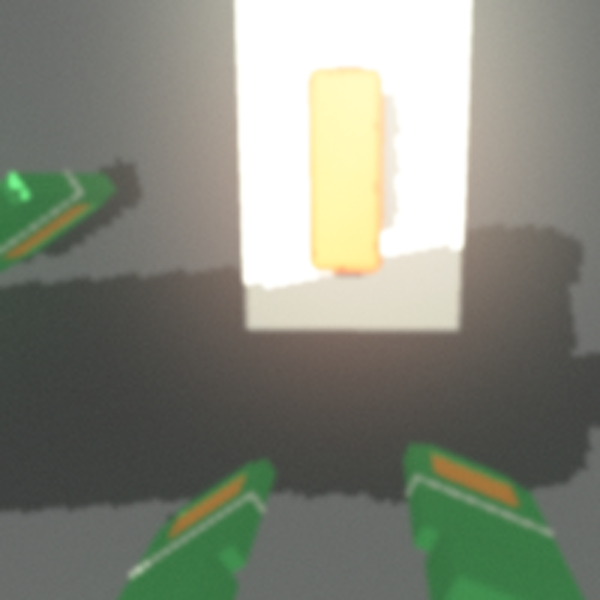

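The picture shows the orange handle's top face from crop (311,69) to (381,270), upright and parallel to the stand. The green look-alikes stay clear of the fingers.

```bash
python3 - <<'E'
from h import *
f=dict(np.load('w3.npz'))
P=np.array([atz(f,(u/3+160,v/3+40),.15) for u,v in((311,70),(380,69),(381,271),(313,269))]);print(P.round(4));c=P.mean(0);print(c.round(4))
d=P[0]+P[1]-P[2]-P[3];print(np.degrees(np.arctan2(-d[0],d[1])), np.linalg.norm(P[0]-P[3]),np.linalg.norm(P[0]-P[1]))
S=np.array([atz(f,(u/3+160,v/3+40),.05) for u,v in((235,0),(247,329),(460,329),(473,0))]);print(S.round(4))
d=S[0]+S[3]-S[1]-S[2];print('stand',np.degrees(np.arctan2(-d[0],d[1])))
az=np.degrees(np.arctan2(-d[0],d[1]))
to([c[0],c[1],.18],az);to([c[0],c[1],.117],az)
E
```

```text
[[0.5361 0.1951 0.15  ]
 [0.548  0.1929 0.15  ]
 [0.5416 0.1587 0.15  ]
 [0.5293 0.1615 0.15  ]]
[0.5387 0.1771 0.15  ]
-11.003161739451915 0.034285461153787444 0.012157604312118089
[[0.517  0.225  0.05  ]
 [0.5009 0.142  0.05  ]
 [0.5599 0.1304 0.05  ]
 [0.5774 0.2132 0.05  ]]
stand -11.427686256621364
t9.20 [0.5279 0.0996 0.2104] az -11.19 tilt [ 0.0003 -0.0009] F [ 0.1 -0.5  0.3] M [-0.02  0.02 -0.01] w 0.449 gf 0.0 -> d [78.1 -4.4 30.4] roll 0.004
t9.20 [0.5279 0.0996 0.2104] az -11.19 tilt [ 0.0003 -0.0009] F [ 0.1 -0.5  0.3] M [-0.02  0.02 -0.01] w 0.449 gf 0.0 -> d [78.1 -4.4 93.4] roll 0.004
```

Call:
{"api": "step_arm", "payload": {
  "commands": [
    {"dx":40,"dy":-2,"dz":0,"roll":0},
    {"dx":78,"dy":-4,"dz":0,"roll":0},
    {"dx":78,"dy":-4,"dz":15,"roll":0},
    {"dx":78,"dy":-4,"dz":30,"roll":0},
    {"dx":78,"dy":-4,"dz":45,"roll":0},
    {"dx":78,"dy":-4,"dz":60,"roll":0},
    {"dx":78,"dy":-4,"dz":75,"roll":0},
    {"dx":78,"dy":-4,"dz":88,"roll":0},
    {"dx":78,"dy":-4,"dz":94,"roll":0},
    {"dx":78,"dy":-4,"dz":94,"roll":0},
    {"dx":78,"dy":-4,"dz":94,"roll":0}
  ]
}}

```text
t: 10.12
eef_pos: [0.5393, 0.1773, 0.1164]
tcp_rot: [0.773, 0.635, -0.0, 0.0]
force: [0.3, -0.9, -0.1]
gripper_width: 0.449
gripper_force: 0.0
```

Call:
{"api": "step_arm", "payload": {
  "commands": [
    {"dx":0,"dy":0,"dz":0,"roll":0},
    {"dx":0,"dy":0,"dz":0,"roll":0},
    {"dx":0,"dy":0,"dz":0,"roll":0},
    {"dx":0,"dy":0,"dz":0,"roll":0},
    {"dx":0,"dy":0,"dz":0,"roll":0},
    {"dx":0,"dy":0,"dz":0,"roll":0},
    {"dx":0,"dy":0,"dz":0,"roll":0},
    {"dx":0,"dy":0,"dz":0,"roll":0}
  ],
  "jaw": 0,
  "grip_force": 40
}}

```text
t: 10.78
eef_pos: [0.5393, 0.1787, 0.1172]
tcp_rot: [0.772, 0.636, 0.001, 0.0]
force: [-2.4, -1.7, 6.1]
gripper_width: 0.157
gripper_force: 42.9
```

```bash
python3 - <<'E'
from h import *
to([.54,.178,.117])
E
```

```text
t10.78 [0.5393 0.1787 0.1172] az -11.05 tilt [0.001  0.0005] F [-2.4 -1.7  6.1] M [-0.18  0.27  0.03] w 0.157 gf 42.9 -> d [-0.6  0.8  0.2] roll 0.000
```

The gripper closed to 13 mm on the 14 mm handle, so it is held. I'll lift straight up.

Call:
{"api": "step_arm", "payload": {
  "commands": [
    {"dx":0,"dy":0,"dz":-8,"roll":0},
    {"dx":0,"dy":0,"dz":-18,"roll":0},
    {"dx":0,"dy":0,"dz":-30,"roll":0},
    {"dx":0,"dy":0,"dz":-45,"roll":0},
    {"dx":0,"dy":0,"dz":-65,"roll":0},
    {"dx":0,"dy":0,"dz":-90,"roll":0},
    {"dx":0,"dy":0,"dz":-115,"roll":0},
    {"dx":0,"dy":0,"dz":-140,"roll":0},
    {"dx":0,"dy":0,"dz":-160,"roll":0},
    {"dx":0,"dy":0,"dz":-165,"roll":0},
    {"dx":0,"dy":0,"dz":-165,"roll":0}
  ]
}}

```text
t: 11.7
eef_pos: [0.5399, 0.179, 0.2835]
tcp_rot: [0.772, 0.636, 0.002, 0.0]
force: [0.8, -0.7, -1.0]
gripper_width: 0.16
gripper_force: 42.0
```

```bash
python3 - <<'E'
from h import *
to([.5825,-.2035,.282],-3.25)
E
```

```text
t11.70 [0.5399 0.179  0.2835] az -11.05 tilt [0.004  0.0022] F [ 0.8 -0.7 -1. ] M [-0.   -0.03 -0.08] w 0.160 gf 42.0 -> d [-367.2  115.1    0.9] roll -0.136
```

Call:
{"api": "step_arm", "payload": {
  "commands": [
    {"dx":-15,"dy":5,"dz":0,"roll":-0.01},
    {"dx":-45,"dy":14,"dz":0,"roll":-0.02},
    {"dx":-80,"dy":25,"dz":0,"roll":-0.03},
    {"dx":-115,"dy":36,"dz":0,"roll":-0.045},
    {"dx":-150,"dy":47,"dz":0,"roll":-0.06},
    {"dx":-185,"dy":58,"dz":0,"roll":-0.07},
    {"dx":-220,"dy":69,"dz":0,"roll":-0.085},
    {"dx":-255,"dy":80,"dz":0,"roll":-0.1},
    {"dx":-290,"dy":91,"dz":0,"roll":-0.115},
    {"dx":-325,"dy":102,"dz":5,"roll":-0.125},
    {"dx":-350,"dy":110,"dz":15,"roll":-0.136},
    {"dx":-367,"dy":115,"dz":28,"roll":-0.136},
    {"dx":-367,"dy":115,"dz":36,"roll":-0.136},
    {"dx":-367,"dy":115,"dz":38,"roll":-0.136},
    {"dx":-367,"dy":115,"dz":38,"roll":-0.136},
    {"dx":-367,"dy":115,"dz":38,"roll":-0.136}
  ]
}}

```text
t: 13.03
eef_pos: [0.5813, -0.2015, 0.2427]
tcp_rot: [0.726, 0.688, 0.0, -0.001]
force: [-0.1, -0.1, -1.2]
gripper_width: 0.157
gripper_force: 41.9
```

```bash
python3 - <<'E'
from h import *
F=grab('wrist','scene','side')
for c in F: np.savez(f'p_{c}.npz',**F[c])
to([.5825,-.2042,.245],-3.25)
a=F['wrist']['img'][80:260,190:370];b=F['scene']['img'][30:190,100:250];c=F['side']['img'][30:190,220:350]
cv2.imwrite('pics/p1.png',np.hstack([cv2.resize(a,(360,360)),np.zeros((360,1,3),np.uint8),cv2.resize(b,(225,360))[:, :] if 0 else cv2.resize(b,(225,240)) if 0 else cv2.copyMakeBorder(cv2.resize(b,(225,240)),0,120,0,0,cv2.BORDER_CONSTANT),cv2.copyMakeBorder(cv2.resize(c,(208,256)),0,104,0,0,cv2.BORDER_CONSTANT)])[:,:,::-1])
E
```

```text
t13.18 [ 0.5819 -0.2022  0.2438] az -3.14 tilt [0.0009 0.0004] F [ 0.2  0.3 -1.1] M [ 0.03 -0.03  0.03] w 0.156 gf 41.9 -> d [-2.   0.7 -1.2] roll 0.002
```

View pics/p1.png

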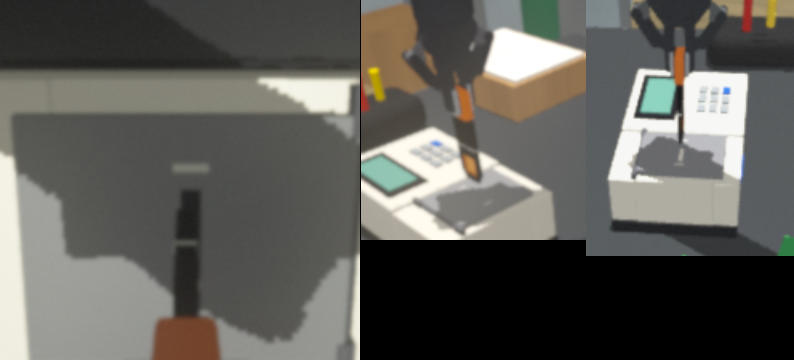

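In the wrist crop the slot's near end is at about (190,190), with the blade hanging over it. The white line is at row 243 and the handle starts at row 318. The blade looks centred in x to within a millimetre or so, so I'll measure the edges next.

```bash
python3 - <<'E'
from h import *
f=dict(np.load('p_wrist.npz'));g=cv2.cvtColor(f['img'],cv2.COLOR_RGB2GRAY)
for r in range(170,250,4): print(r,g[r,268:300].tolist())
s=env.read_state();T=R.from_quat(s['tcp_rot']);p=s['eef_pos']
# predicted: filter nominal in hand
for n,z in(('foot',0),('line',55),('bladetop',100)):
    L=[[22 if z>0 else 16,sy,z] for sy in(-3,3)]
    W=[T.apply(np.array([x,y,107.2-z])/1000)+p for x,y,z in L];print(n,proj(f,W).round(1).tolist())
Y=-.0572
def slot(u,v):c,s_=np.cos(Y),np.sin(Y);return [.5825+c*u-s_*v,-.2042+s_*u+c*v,.11]
print('slot near end',proj(f,[slot(-.004,.023),slot(.004,.023),slot(-.004,0),slot(.004,0)]).round(1).tolist())
c=dict(np.load('p_side.npz'))
cv2.imwrite('pics/p2.png',np.hstack([cv2.resize(f['img'][160:260,255:315],(480,600*100//75) if 0 else (360,600),interpolation=cv2.INTER_CUBIC),cv2.resize(c['img'][60:150,250:310],(400,600),interpolation=cv2.INTER_CUBIC)])[:,:,::-1])
E
```

```text
170 [80, 80, 79, 79, 80, 80, 80, 81, 79, 80, 79, 78, 79, 78, 79, 77, 79, 79, 77, 77, 77, 80, 79, 79, 79, 79, 79, 80, 80, 78, 81, 77]
174 [81, 80, 79, 79, 81, 79, 80, 80, 82, 80, 79, 77, 71, 67, 66, 64, 65, 65, 67, 65, 64, 67, 73, 74, 78, 78, 78, 79, 80, 79, 79, 78]
178 [79, 79, 80, 79, 79, 81, 78, 78, 79, 78, 77, 73, 57, 44, 37, 35, 34, 34, 35, 35, 40, 47, 60, 73, 78, 78, 79, 78, 79, 80, 77, 78]
182 [79, 79, 80, 79, 80, 79, 79, 79, 80, 80, 79, 71, 59, 44, 37, 35, 33, 34, 36, 35, 35, 47, 62, 73, 78, 77, 79, 79, 80, 79, 80, 78]
186 [80, 79, 79, 79, 79, 80, 78, 79, 78, 71, 56, 43, 33, 33, 30, 30, 31, 31, 32, 34, 37, 45, 62, 71, 77, 79, 79, 79, 80, 78, 79, 78]
190 [80, 80, 80, 80, 79, 80, 80, 79, 76, 69, 53, 39, 34, 32, 32, 32, 32, 30, 31, 34, 37, 44, 61, 73, 77, 79, 79, 78, 80, 79, 78, 78]
194 [80, 81, 79, 79, 80, 80, 81, 79, 76, 64, 49, 37, 32, 36, 29, 32, 33, 33, 31, 31, 36, 47, 60, 73, 78, 79, 77, 78, 78, 78, 76, 76]
198 [81, 80, 81, 78, 80, 80, 78, 80, 75, 64, 46, 39, 33, 37, 36, 36, 34, 36, 33, 36, 41, 46, 62, 75, 78, 78, 78, 77, 77, 79, 78, 79]
202 [83, 80, 80, 81, 80, 81, 79, 83,
[... 1103 characters left out ...]
6, 40, 40, 41, 39, 39, 40, 38, 39, 41, 49, 66, 84, 91, 95, 94, 87, 82, 83, 79, 80, 82]
238 [147, 141, 135, 132, 129, 128, 126, 119, 99, 73, 62, 57, 59, 57, 59, 57, 58, 55, 55, 58, 66, 75, 91, 98, 101, 102, 110, 112, 106, 97, 93, 94]
242 [104, 87, 81, 81, 82, 83, 81, 82, 80, 81, 80, 78, 80, 80, 80, 79, 81, 78, 79, 78, 80, 80, 78, 79, 78, 79, 78, 79, 84, 99, 121, 137]
246 [90, 82, 82, 82, 83, 82, 80, 82, 81, 79, 80, 80, 81, 81, 81, 79, 81, 80, 78, 80, 80, 79, 79, 79, 81, 79, 79, 78, 80, 85, 105, 126]
foot [[280.1, 188.4], [288.4, 188.4]]
line [[279.0, 201.3], [289.6, 201.4]]
bladetop [[277.6, 229.0], [291.1, 229.1]]
slot near end [[280.0, 174.2], [290.1, 174.3], [280.0, 202.4], [289.9, 202.4]]
```

View pics/p2.png

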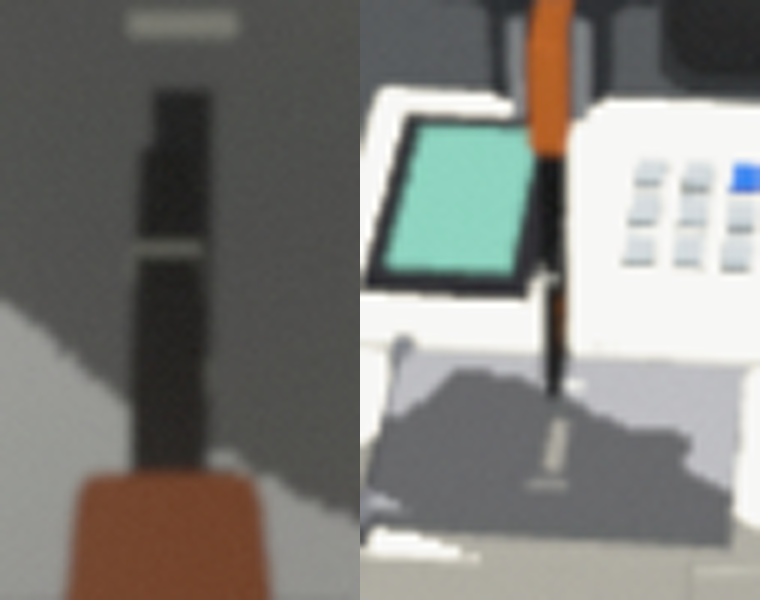

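The measurements put the blade's foot about 2 mm short of the slot in tool +y and about 2 mm off in tool −x. Its lean is about 0.5°. I'll correct that and lower to 5 mm above the cover.

Call:
{"api": "step_arm", "payload": {
  "commands": [
    {"dx":-1,"dy":1,"dz":2,"roll":0},
    {"dx":-2,"dy":2.1,"dz":8,"roll":0},
    {"dx":-2,"dy":2.1,"dz":15,"roll":0},
    {"dx":-2,"dy":2.1,"dz":20,"roll":0},
    {"dx":-2,"dy":2.1,"dz":22,"roll":0},
    {"dx":-2,"dy":2.1,"dz":22,"roll":0},
    {"dx":-2,"dy":2.1,"dz":22,"roll":0}
  ]
}}

```text
t: 13.77
eef_pos: [0.5832, -0.2057, 0.221]
tcp_rot: [0.727, 0.687, -0.0, -0.0]
force: [0.4, -0.6, -1.0]
gripper_width: 0.157
gripper_force: 41.9
```

```bash
python3 - <<'E'
from h import *
f=grab('wrist')['wrist'];np.savez('p3.npz',**f);g=cv2.cvtColor(f['img'],cv2.COLOR_RGB2GRAY)
for r in list(range(134,174,3))+[178,190,200,215,225]: print(r,g[r,270:298].tolist())
pos=[];
for _ in range(4):
    s=env.read_state();pos.append(s['eef_pos']);env.grab_frame('wrist')
p=np.mean(pos,0);print(np.round(pos,4).tolist(),p.round(4));to([.5825,-.2042,.225],-3.25)
T=R.from_quat(s['tcp_rot'])
for n,L in(('foot',(16,0)),('c12',(22,12)),('line',(22,55)),('bladetop',(22,100))):
    W=[T.apply(np.array([L[0],y,107.2-L[1]])/1000)+p for y in(-3,3)];print(n,proj(f,W).round(1).tolist())
Y=-.0572
def slot(u,v):c,s_=np.cos(Y),np.sin(Y);return [.5825+c*u-s_*v,-.2042+s_*u+c*v,.11]
print('slot near end',proj(f,[slot(-.004,.023),slot(.004,.023),slot(-.004,0),slot(.004,0)]).round(1).tolist())
E
```

```text
134 [88, 86, 87, 85, 85, 88, 88, 86, 87, 87, 87, 88, 88, 87, 86, 86, 87, 86, 86, 90, 87, 88, 88, 87, 87, 86, 87, 89]
137 [81, 80, 80, 79, 80, 80, 81, 79, 80, 81, 83, 80, 80, 81, 79, 82, 81, 81, 82, 80, 79, 81, 82, 80, 82, 83, 82, 82]
140 [82, 80, 80, 79, 80, 80, 80, 80, 81, 81, 80, 81, 80, 81, 81, 81, 81, 80, 80, 79, 82, 83, 83, 80, 80, 81, 81, 83]
143 [79, 78, 78, 78, 82, 80, 77, 81, 80, 80, 81, 80, 81, 81, 80, 80, 80, 80, 80, 81, 82, 81, 80, 81, 80, 80, 81, 82]
146 [81, 79, 80, 79, 80, 80, 80, 79, 80, 81, 78, 81, 79, 79, 80, 79, 81, 82, 80, 78, 82, 80, 80, 80, 80, 81, 81, 82]
149 [80, 79, 79, 82, 79, 80, 79, 78, 79, 79, 80, 79, 79, 78, 81, 82, 80, 79, 81, 79, 79, 81, 81, 81, 81, 80, 79, 79]
152 [79, 80, 81, 80, 79, 79, 80, 78, 80, 78, 80, 80, 79, 79, 79, 80, 80, 81, 81, 80, 80, 79, 80, 79, 80, 81, 80, 80]
155 [77, 80, 81, 79, 79, 78, 79, 79, 79, 79, 79, 78, 80, 79, 79, 80, 80, 79, 80, 80, 81, 79, 78, 80, 80, 80, 81, 80]
158 [79, 79, 81, 81, 78, 80, 79, 78, 80, 79, 79, 80, 79, 79, 79, 79, 80, 78, 80, 80, 81, 80, 78, 80, 79, 80, 79, 78]
161 [82, 84, 92, 101, 106, 107, 108, 108, 107, 
[... 985 characters left out ...]
1, 33, 29, 33, 35, 50, 63, 75, 79, 78, 78, 77, 78, 78, 79]
225 [81, 81, 80, 80, 78, 75, 60, 45, 37, 36, 36, 33, 31, 35, 33, 32, 32, 35, 43, 63, 74, 77, 78, 80, 80, 77, 79, 80]
[[0.5833, -0.2058, 0.2213], [0.5834, -0.2058, 0.2215], [0.5835, -0.2059, 0.2216], [0.5835, -0.2058, 0.2216]] [ 0.5834 -0.2058  0.2215]
t14.02 [ 0.5835 -0.2058  0.2216] az -3.27 tilt [ 0.0006 -0.0001] F [ 0.3 -0.8 -0.4] M [ 0.01 -0.02 -0.  ] w 0.160 gf 41.9 -> d [ 1.5 -1.1 -3.4] roll -0.000
foot [[279.4, 187.4], [287.8, 187.4]]
c12 [[279.2, 183.0], [288.0, 183.0]]
line [[278.3, 200.1], [288.8, 200.1]]
bladetop [[276.8, 227.4], [290.2, 227.4]]
slot near end [[276.6, 174.4], [287.6, 174.4], [276.7, 204.9], [287.5, 204.9]]
```

```bash
python3 - <<'E'
from h import *
f=dict(np.load('p3.npz'));print(f['img'][194:206,279:287].mean((1,2)).round(0).tolist());print('hand',f['img'][228:246,276:290].mean(1).round(0)[:,0].tolist())
s=env.read_state();T=R.from_quat(s['tcp_rot']);p=np.array([.5834,-.2058,.2215])
for y,z in((22,54),(22,55),(22,56),(18,100),(21,55)): print(y,z,proj(f,T.apply(np.array([y,0,107.2-z])/1000)+p).round(1))
f=dict(np.load('p_wrist.npz'));p=np.array([.5816,-.2019,.2433]);print(f['img'][196:208,279:287].mean((1,2)).round(0).tolist(),f['img'][230:246,276:290].mean(1).round(0)[:,0].tolist())
for y,z in((22,55),(18,100)): print(y,z,proj(f,T.apply(np.array([y,0,107.2-z])/1000)+p).round(1))
E
```

```text
[31.0, 30.0, 31.0, 31.0, 33.0, 49.0, 70.0, 81.0, 69.0, 47.0, 33.0, 31.0]
hand [41.0, 41.0, 42.0, 42.0, 42.0, 42.0, 43.0, 43.0, 45.0, 55.0, 77.0, 99.0, 110.0, 113.0, 114.0, 114.0, 114.0, 114.0]
22 54 [[283.5 199.5]]
22 55 [[283.5 200. ]]
22 56 [[283.5 200.5]]
18 100 [[283.4 235.7]]
21 55 [[283.5 201.7]]
[33.0, 33.0, 35.0, 49.0, 72.0, 82.0, 71.0, 49.0, 35.0, 35.0, 34.0, 33.0] [51.0, 51.0, 51.0, 52.0, 52.0, 54.0, 57.0, 64.0, 82.0, 100.0, 112.0, 115.0, 115.0, 116.0, 115.0, 115.0]
22 55 [[283.8 200.8]]
18 100 [[283.7 236.5]]
```

Call:
{"api": "step_arm", "payload": {
  "commands": [
    {"dx":1.7,"dy":0.3,"dz":0,"roll":0},
    {"dx":1.7,"dy":0.3,"dz":0,"roll":0},
    {"dx":1.7,"dy":0.3,"dz":2,"roll":0},
    {"dx":1.7,"dy":0.3,"dz":4,"roll":0},
    {"dx":1.7,"dy":0.3,"dz":6,"roll":0},
    {"dx":1.7,"dy":0.3,"dz":8,"roll":0},
    {"dx":1.7,"dy":0.3,"dz":9,"roll":0},
    {"dx":1.7,"dy":0.3,"dz":9,"roll":0}
  ]
}}

```text
t: 14.68
eef_pos: [0.5834, -0.2039, 0.2119]
tcp_rot: [0.727, 0.687, -0.0, -0.0]
force: [-0.0, 0.4, -0.3]
gripper_width: 0.16
gripper_force: 41.9
```

```bash
python3 - <<'E'
from h import *
to([.5825,-.2042,.1622],-3.25)
E
```

```text
t14.68 [ 0.5834 -0.2039  0.2119] az -3.27 tilt [-0.0007  0.0002] F [-0.   0.4 -0.3] M [ 0.01 -0.01  0.03] w 0.160 gf 41.9 -> d [-0.4 -0.9 49.7] roll -0.000
```

The foot is 5 mm below the cover's top with no force, so it has entered the slot. I'll continue gently.

Call:
{"api": "step_arm", "payload": {
  "commands": [
    {"dx":0,"dy":0,"dz":2,"roll":0},
    {"dx":0,"dy":0,"dz":4,"roll":0},
    {"dx":0,"dy":0,"dz":6,"roll":0},
    {"dx":0,"dy":0,"dz":8,"roll":0},
    {"dx":0,"dy":0,"dz":10,"roll":0},
    {"dx":0,"dy":0,"dz":12,"roll":0},
    {"dx":0,"dy":0,"dz":12,"roll":0}
  ]
}}

```text
t: 15.27
eef_pos: [0.5834, -0.2038, 0.1998]
tcp_rot: [0.727, 0.687, -0.0, -0.0]
force: [0.8, 0.4, -0.6]
gripper_width: 0.156
gripper_force: 41.9
```

Call:
{"api": "step_arm", "payload": {
  "commands": [
    {"dx":0,"dy":0,"dz":3,"roll":0},
    {"dx":0,"dy":-0.1,"dz":6,"roll":0},
    {"dx":0,"dy":-0.2,"dz":9,"roll":0},
    {"dx":0,"dy":-0.2,"dz":12,"roll":0},
    {"dx":0,"dy":-0.2,"dz":15,"roll":0},
    {"dx":0,"dy":-0.3,"dz":18,"roll":0},
    {"dx":0,"dy":-0.3,"dz":18,"roll":0}
  ]
}}

```text
t: 15.85
eef_pos: [0.5829, -0.2037, 0.1815]
tcp_rot: [0.727, 0.687, -0.0, -0.001]
force: [0.8, 0.9, -0.7]
gripper_width: 0.153
gripper_force: 42.0
```

```bash
python3 - <<'E'
from h import *
to([.5825,-.2042,.1622],-3.25)
E
```

```text
t15.85 [ 0.5829 -0.2037  0.1815] az -3.27 tilt [-0.0012  0.0004] F [ 0.8  0.9 -0.7] M [-0.06  0.02 -0.03] w 0.153 gf 42.0 -> d [-0.5 -0.4 19.3] roll -0.000
```

Call:
{"api": "step_arm", "payload": {
  "commands": [
    {"dx":0,"dy":0,"dz":3,"roll":0},
    {"dx":0,"dy":-0.1,"dz":6,"roll":0},
    {"dx":0,"dy":-0.1,"dz":9,"roll":0},
    {"dx":0,"dy":-0.2,"dz":12,"roll":0},
    {"dx":0,"dy":-0.2,"dz":14,"roll":0},
    {"dx":0,"dy":-0.2,"dz":15,"roll":0},
    {"dx":0,"dy":-0.2,"dz":15,"roll":0},
    {"dx":0,"dy":-0.2,"dz":15,"roll":0}
  ]
}}

```text
t: 16.52
eef_pos: [0.5832, -0.204, 0.1673]
tcp_rot: [0.727, 0.687, -0.0, 0.0]
force: [-0.1, 0.1, -1.3]
gripper_width: 0.158
gripper_force: 42.0
```

```bash
python3 - <<'E'
from h import *
to([.5825,-.2042,.1622],-3.25)
F=grab('wrist','scene','side');f=F['wrist'];s=env.read_state();T=R.from_quat(s['tcp_rot']);p=s['eef_pos']
print(f['img'][165:255,280:287].mean((1,2)).round(0).astype(int).tolist())
for y,z in((22,55),(22,58),(18,100)): print(y,z,proj(f,T.apply(np.array([y,0,107.2-z])/1000)+p).round(1))
c,s_=np.cos(-.0572),np.sin(-.0572)
print('slot end',proj(f,[[.5825-s_*.023,-.2045+c*.023,.11]]))
cv2.imwrite('pics/f1.png',np.hstack([cv2.resize(f['img'][150:250,250:320],(400,571),interpolation=cv2.INTER_CUBIC),cv2.resize(F['scene']['img'][110:180,150:199],(400,571),interpolation=cv2.INTER_CUBIC)])[:,:,::-1])
E
```

```text
t16.52 [ 0.5832 -0.204   0.1673] az -3.26 tilt [ 0. -0.] F [-0.1  0.1 -1.3] M [ 0.03 -0.04  0.03] w 0.158 gf 42.0 -> d [-0.2 -0.7  5.1] roll -0.000
[78, 78, 78, 78, 78, 78, 77, 77, 77, 77, 77, 77, 78, 85, 99, 112, 118, 118, 115, 105, 90, 80, 76, 77, 76, 77, 76, 76, 76, 75, 71, 61, 44, 35, 47, 70, 80, 68, 45, 29, 27, 27, 27, 28, 26, 27, 27, 26, 25, 26, 27, 27, 26, 26, 28, 26, 25, 26, 27, 27, 26, 26, 26, 27, 27, 28, 27, 29, 28, 28, 28, 29, 35, 47, 60, 67, 69, 68, 69, 69, 69, 69, 70, 69, 69, 69, 69, 70, 69, 69]
22 55 [[283.1 199.7]]
22 58 [[283.1 201.2]]
18 100 [[283.  235.3]]
slot end [[281.74197299 196.51150488]]
```

View pics/f1.png

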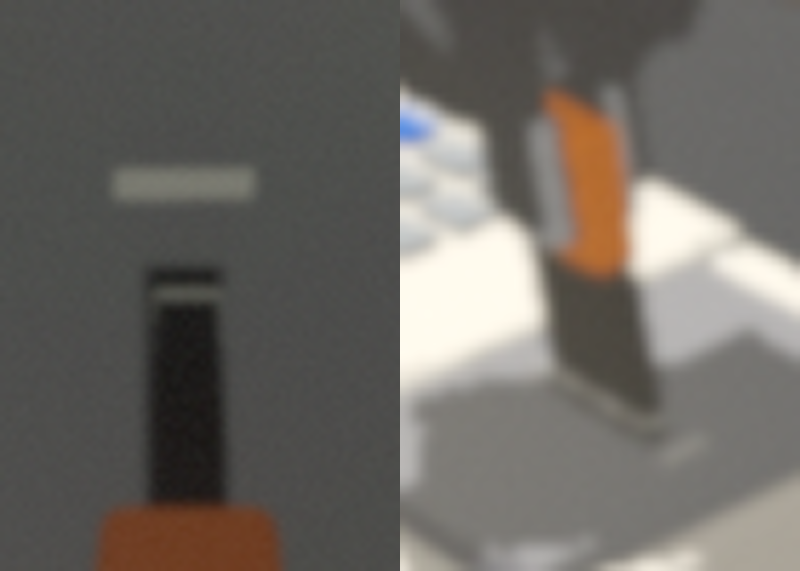

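The wrist picture (left) shows the white line at crop row 293 just inside the slot end at row 268, with the blade central. The scene view (right) shows the line still slightly above the cover. The row gap fits about 5 mm still to go, as the kinematics say.

Call:
{"api": "step_arm", "payload": {
  "commands": [
    {"dx":0,"dy":0,"dz":1.5,"roll":0},
    {"dx":0,"dy":0,"dz":3,"roll":0},
    {"dx":0,"dy":0,"dz":4.5,"roll":0},
    {"dx":0,"dy":0,"dz":5,"roll":0},
    {"dx":0,"dy":0,"dz":5,"roll":0},
    {"dx":0,"dy":0,"dz":5,"roll":0},
    {"dx":0,"dy":0,"dz":5,"roll":0}
  ]
}}

```text
t: 17.25
eef_pos: [0.5832, -0.204, 0.1623]
tcp_rot: [0.727, 0.687, 0.0, 0.0]
force: [-0.2, -0.6, -1.4]
gripper_width: 0.158
gripper_force: 42.0
```

```bash
python3 - <<'E'
from h import *
F=grab('wrist','scene','side');f=F['wrist'];g=cv2.cvtColor(f['img'],cv2.COLOR_RGB2GRAY)
to([.5825,-.2042,.1622],-3.25)
print(g[185:212,280:287].mean(1).round(0).astype(int).tolist())
for r in(205,210): print(g[r,270:296].tolist())
to([.5825,-.2042,.1622],-3.25)
# side & scene: line vs cover top near end of slot
c,s_=np.cos(-.0572),np.sin(-.0572)
for n in('scene','side'):
    gg=cv2.cvtColor(F[n]['img'],cv2.COLOR_RGB2GRAY)
    for v in(.022,0):
        u,w=proj(F[n],[[.5825-s_*v,-.2043+c*v,.11]])[0];print(n,v,round(u,1),round(w,1))
        u=int(round(u));w=int(round(w));print(gg[w-8:w+7,u-2:u+3].tolist())
    print([ (round(d['p'],2),(np.array(d['position'])*[560,420]).round(1).tolist()) for d in env.spot_point('cover_edge',n)])
E
```

```text
t17.40 [ 0.5832 -0.204   0.1624] az -3.26 tilt [ 0.0001 -0.    ] F [-0.  -0.3  0.1] M [-0.01 -0.   -0.02] w 0.160 gf 42.0 -> d [-0.3 -0.7  0.2] roll -0.000
[118, 108, 94, 82, 78, 77, 77, 76, 77, 76, 76, 76, 73, 66, 62, 74, 82, 69, 45, 30, 28, 26, 26, 27, 27, 27, 27]
[77, 75, 75, 75, 68, 61, 55, 48, 36, 28, 28, 28, 30, 27, 27, 29, 30, 42, 55, 68, 75, 76, 79, 77, 75, 77]
[77, 76, 76, 74, 70, 59, 45, 37, 31, 26, 29, 27, 25, 28, 26, 27, 29, 36, 50, 68, 73, 75, 76, 76, 76, 75]
t17.40 [ 0.5832 -0.204   0.1624] az -3.26 tilt [ 0.0001 -0.    ] F [-0.  -0.3  0.1] M [-0.01 -0.   -0.02] w 0.160 gf 42.0 -> d [-0.3 -0.7  0.2] roll -0.000
scene 0.022 181.1 162.7
[[74, 84, 105, 122, 127], [73, 80, 94, 111, 117], [71, 78, 92, 109, 116], [72, 75, 90, 107, 117], [72, 74, 88, 105, 115], [74, 74, 83, 101, 113], [81, 77, 84, 100, 112], [99, 94, 102, 111, 117], [118, 117, 121, 125, 124], [123, 124, 128, 131, 131], [122, 123, 127, 132, 135], [121, 121, 126, 130, 132], [120, 121, 122, 126, 124], [119, 119, 119, 121, 121], [119, 120, 120, 118, 118]]
scene 0 175.2 159.3
[[75, 73, 73, 72, 73], [73, 74, 74, 73,
[... 444 characters left out ...]
48, 30, 43, 68], [93, 52, 32, 46, 70], [92, 52, 31, 53, 85], [92, 53, 33, 54, 86], [96, 71, 47, 58, 87], [105, 98, 85, 87, 94], [110, 116, 114, 113, 98], [120, 122, 122, 120, 108], [137, 139, 139, 141, 136], [121, 124, 122, 124, 122], [107, 108, 107, 107, 108], [105, 107, 104, 106, 106], [105, 106, 105, 105, 106]]
side 0 279.0 124.4
[[52, 25, 35, 78, 147], [43, 27, 40, 98, 179], [47, 30, 34, 76, 138], [50, 28, 28, 52, 93], [51, 30, 32, 60, 96], [51, 31, 32, 57, 91], [52, 27, 33, 54, 88], [50, 30, 40, 68, 92], [48, 30, 43, 68, 91], [52, 32, 46, 70, 91], [52, 31, 53, 85, 99], [53, 33, 54, 86, 102], [71, 47, 58, 87, 104], [98, 85, 87, 94, 104], [116, 114, 113, 98, 106]]
[(0.67, [308.3, 123.9])]
```

The TCP is at 162.4 mm, so the line is level with the cover top. Wrist force is near zero, the blade is clear in the slot and the grip is steady. I'll hand in the job.

```bash
python3 -c "
from rig import env
print(env.close_job())"
```

```text
the job is handed in; nothing more can be done
None
```

I shut the cover and passed the orange filter upright through its slot. It is held still with the white line level with the cover top (to about 1 mm by my measurements) and almost no force on it; the job is handed in at about 17.5 s, and no result came back.

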